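# Sweep the spent cells off the watchmaker's bench

## Robot

A 6-joint arm with a two-finger parallel gripper is mounted at the origin on the work surface. World frame = base frame: x ahead of the robot, y to its left, z up, the work surface at z = 0. Lengths are in m, angles in rad, forces in N, time in s.
With the tool pointing down it reaches from about 0.25 to 0.725 m from the base axis. Payload 4 kg.
Tool frame: the origin (TCP) lies on the centre line of the jaws, within the pads' length; the fingertips stand 11 mm ahead of it and the grasp point (between the pads) lies 8 mm behind it; z points along the fingers, y is the line along which they close (so a half turn about z gives the same grasp; the last joint's range is limited). The gripper opens to 85 mm and grips with 20 to 120 N. Pads are 22 mm wide; open, the fingers measure 114 mm over their backs; the gripper's body (76 mm by 85 mm) begins 54 mm behind the grasp point. The pads swing forward as they close: fully open they stand 13 mm farther back than shut.
Start: joints at [-1.315, 0.241, 0.005, 1.335, 0, 1.571], TCP at [0.127, -0.484, 0.242] pointing down, gripper open.
Joint ranges: [-2.72, 2.72], [-1.05, 1.87], [-1.09, 1.28], [-1.99, 2.15], [-1.42, 1.44], [-3.14, 3.14]. Speed limits (rad/s): [2.79, 2.79, 3.14, 3.14, 3.14, 3.14].

## Interface

Orientations are given as a unit quaternion [w, x, y, z].
In Python, from workcell import goto, move_linear, move_joints, grip, hold, ik, get_state, get_image, get_calibration, Unreachable, hand_in gives the robot as it stands. The module is installed in compiled form; this text tells all that it offers. Calls block until the motion is done:
- goto(position, orientation): joint-space move of the TCP to a pose.
- move_linear(position, attitude=None, speed=0.15, contact_N=None): straight line of the TCP; attitude=None keeps the orientation; speed is the mean speed in m/s. With contact_N (N) it stops when the force on the tool has changed by that much, and returns True; else False.
- move_joints(angles): joint-space move.
- grip(opening, strength=None): finger opening in m; strength is the grip in N (None keeps the last); returns when the fingers have stopped.
- hold(seconds).
- ik(position, orientation): joint angles nearest the present ones, or None.
- get_state(): the state.
- get_image(name): name is "side" or "top"; returns the picture (420x560x3 uint8, red, green, blue); there is no depth.
- get_calibration(name): a dict with "fx", "fy", "cx", "cy" (pixels), "position" and "orientation" of the camera in the world. Camera axes: x right, y down, z forward; pixel columns grow to the right and rows downward; lengths in m; the calibration is good to about 2 mm. A picture is of the moment at which its call begins. get_calibration takes no time and is no camera call.
A pose or a line that the arm cannot do raises Unreachable and nothing moves.
- hand_in(): hands the job in; it is judged then, once.
The state is a dict: "t": time; "joints": joint angles; "joint_velocities": joint speeds; "joint_efforts": joint torques, N m; "tool_pos": TCP position; "eef_rot": TCP orientation; "ft_force": force on the tool from outside, world axes, zero at the start; "torque": the same for the moment, N m; "gripper_width": finger opening in m; "grip_force": force on a finger pad.
Only numpy, scipy, OpenCV 4.12 (cv2) and the standard library are available. Lean on these libraries where they do the work, as an engineer would, in place of code of your own. Each camera call takes 0.05 s, during which the arm holds its last target. There are 200 camera calls.

## Task

Clear the bench mat: first stand the red-capped glass parts vial back in one of the free holes of the wooden rack, right down to the bottom, so that it is out of the way. Then sweep all five spent coin cells into the green dustpan with the bench brush, wholly inside its front edge; they leak, so do not touch them with the fingers or any part of the arm. Finally stand the brush on its bristles on the mat or bench, clear of the dustpan, without knocking the vial over or shifting the other things.

Things in the scene. Friction and masses are not known exactly. Their poses are not given: they have to be found in the camera images.
- cell0: Spent coin cell, a steel disc 24.5 mm in diameter and 7.7 mm thick, 10 to 15 g, lying flat on the mat. Origin: centre of its underside; z up along its axis. One of five alike.
- cell1: Spent coin cell, a steel disc 24.5 mm in diameter and 7.7 mm thick, 10 to 15 g, lying flat on the mat. Origin: centre of its underside; z up along its axis. One of five alike.
- cell2: Spent coin cell, a steel disc 24.5 mm in diameter and 7.7 mm thick, 10 to 15 g, lying flat on the mat. Origin: centre of its underside; z up along its axis. One of five alike.
- cell3: Spent coin cell, a steel disc 24.5 mm in diameter and 7.7 mm thick, 10 to 15 g, lying flat on the mat. Origin: centre of its underside; z up along its axis. One of five alike.
- cell4: Spent coin cell, a steel disc 24.5 mm in diameter and 7.7 mm thick, 10 to 15 g, lying flat on the mat. Origin: centre of its underside; z up along its axis. One of five alike.
- dustpan: Green steel bench dustpan, 160 mm deep (its x) by 240 mm wide (its y), fixed to the mat. Origin: centre of its underside. Open mouth at its -x side (x = -80 mm). Floor 1.5 mm thick, up a ramp over the first 14 mm. Side walls 3 mm thick, 14 mm high for the front 60 mm, then 30 mm; back wall at x = +80 mm, 32 mm high; behind it a black handle 12 cm long, top 43 mm up.
- dustpan_mouth (a point): Middle of the dustpan's front edge, at mat height. Its x points into the pan, y along the edge, z up.
- brush: Bench brush standing on its bristles, 120 to 240 g. Block of stiff dark bristles 150 mm long (its x), 30 mm wide (its y), 40 mm high, rigid; on it a beech back 156 x 34 mm, 39 to 61 mm above the bristle ends; a round handle 21 mm thick goes on to its -x side as far as x = -188 mm, underside 42 mm or more up. Origin: centre of the bristles' underside; z up.
- brush_grip (a point): Centre of the brush's beech back, 50 mm above the bristle ends: it can be gripped here from above across its 34 mm width (y). The balance point lies 10 to 30 mm from here towards the handle.
- vial: Amber glass parts vial with a red cap, a cylinder 22 mm in diameter and 64 mm tall with the cap (cap: top 18 mm, same diameter), 40 g, standing upright on the mat among the cells. Origin: centre of its underside; z up along its axis.
- rack: Wooden rack, a block 166 mm long (its x), 48 mm wide (its y), 40 mm high, fixed to the bench. Origin: centre of its underside, on the bench top. Four holes 25 mm in diameter in one row at x = -60, -20, +20, +60 mm, 28 mm deep: a seated vial's underside is 12 mm above the bench, its top 36 mm show. Holes -20 and +60 hold other vials; -60 and +20 are free.
- rack_hole0 (a point): Mouth centre, at the rack's top face (40 mm up), of the free hole at -60 mm.
- rack_hole2 (a point): Mouth centre, at the rack's top face (40 mm up), of the free hole at +20 mm.
- vial_white: White-capped vial, same size, standing in the rack hole at -20 mm. Leave alone. Origin: centre of its underside.
- vial_blue: Blue-capped vial, same size, standing in the rack hole at +60 mm. Leave alone. Origin: centre of its underside.
- watch: Steel watch head, 41 mm in diameter, 11 mm high, dial up, on the mat beyond the cells. Leave alone. Origin: centre of its underside.
- loupe: Black eye loupe, 37 mm in diameter at the foot, 30 mm tall, on the mat on the robot's side of the cells. Leave alone. Origin: centre of its underside.
- blower: Blue rubber dust blower, bulb 54 mm in diameter, 95 mm tall with its nozzle up, on the bench at the left near the robot. Leave alone. Origin: centre of its underside.
- jar: White-lidded jar, 64 mm in diameter, 75 mm tall, on the bench beyond the rack. Leave alone. Origin: centre of its underside.
- mat: Bench mat, blue rim round a pale field, 380 mm (its x) by 680 mm (its y), 2 mm thick, fixed. Origin: centre of its underside. The cells, vial, brush, dustpan, watch and loupe stand on it, at height 2 mm; the rack, jar and blower stand on the bench itself at height 0.

How it is judged:
By the outcome, as a careful person would: the job done as asked, in the order asked, and still so for the second after the job is handed in, with the robot touching nothing.
It also fails if it takes over 58 s, if anything falls off the work surface, if the arm or the gripper's body presses on something with over 40 N, if the wrist force passes 120 N, or if a joint passes its speed limit or range.

## Working session

There is one attempt and no reset: what is moved stays moved. The work goes in short steps, each a Python script; the robot and the scene stay as the last script left them, time stands still between calls to the robot, and variables do not carry over. Pictures are saved under pics/ and viewed, at most 10 in all, crops included, and the job is handed in when it is done.

```bash
mkdir -p pics
python3 - <<'E'
from workcell import *
import cv2
for n in("top","side"):
    im=get_image(n); cv2.imwrite(f"pics/{n}0.png",im[:,:,::-1]); c=get_calibration(n); print(n,c)
print(get_state())
E
```

```text
top {'fx': 431.135937685275, 'fy': 431.135937685275, 'cx': 275.43042518504893, 'cy': 211.0667312817784, 'position': array([ 0.44820264, -0.00157891,  1.256127  ]), 'orientation': array([-0.0317898 ,  0.71194706, -0.70088064,  0.02978457])}
side {'fx': 379.2959652623755, 'fy': 379.2959652623755, 'cx': 275.09013265676947, 'cy': 210.99648784092744, 'position': array([ 0.38606216, -0.84888538,  0.6688202 ]), 'orientation': array([-0.46302361,  0.88025326, -0.09630016,  0.03859556])}
{'t': 0.1, 'joints': array([-1.31498448e+00,  2.41378540e-01,  3.84097894e-03,  1.33519302e+00,
        1.10337999e-05,  1.57079904e+00]), 'joint_velocities': array([ 0.00061127, -0.00189032,  0.00332118, -0.00124643, -0.00136515,
       -0.00030869]), 'joint_efforts': array([-4.00878434e-04, -3.73137224e+01,  2.53010398e+01,  1.08626671e-02,
       -3.79704238e-05,  3.40625155e-07]), 'tool_pos': array([ 0.1263792 , -0.48319536,  0.24147467]), 'eef_rot': array([-9.59928175e-04,  9.91830893e-01,  1.27556045e-01, -1.17893461e-04]), 'ft_force': array([-0.00598603,  0.25479929, -0.18554085]), 'torque': array([ 0.06402411,  0.00563777, -0.00285061]), 'grip_force': 0.0, 'gripper_width': 0.08513006430802796}
```

View pics/top0.png

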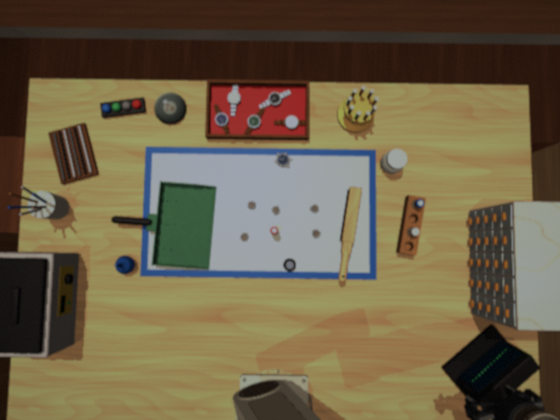

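View pics/side0.png

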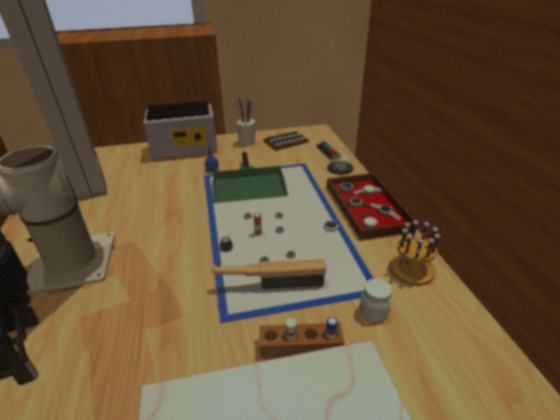

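The top view has the pan on the left at about (185,225), with its mouth facing right. The five cells are near (252,205), (276,210), (315,208), (244,237) and (316,233). The vial is at (274,230), the brush runs from (354,190) to (343,280), and the rack is at (411,226) with its free holes 2nd from the top and bottom. The side view agrees.

```bash
cat > h.py <<'E'
from workcell import *
import numpy as np, cv2
from scipy.spatial.transform import Rotation as R
def cam(n):
    c=get_calibration(n); q=c["orientation"]; return c,R.from_quat([q[1],q[2],q[3],q[0]]).as_matrix()
def ray(n,u,v):
    c,M=cam(n); d=M@np.array([(u-c["cx"])/c["fx"],(v-c["cy"])/c["fy"],1.]); return np.array(c["position"]),d/np.linalg.norm(d)
def plane(n,u,v,z):
    p,d=ray(n,u,v); return p+d*(z-p[2])/d[2]
def proj(n,P):
    c,M=cam(n); k=M.T@(np.asarray(P)-c["position"]); return np.array([c["fx"]*k[0]/k[2]+c["cx"],c["fy"]*k[1]/k[2]+c["cy"]])
def tri(a,b):
    p,d=ray("top",*a); q,e=ray("side",*b)
    s=np.linalg.lstsq(np.c_[d,-e],q-p,rcond=None)[0]; A=p+s[0]*d;B=q+s[1]*e
    return (A+B)/2,np.linalg.norm(A-B)
def blobs(mask,lo=5,hi=1e5,off=(0,0)):
    n,l,s,c=cv2.connectedComponentsWithStats(mask.astype(np.uint8))
    return [(c[i]+off,s[i]) for i in range(1,n) if lo<=s[i,4]<=hi]
def down(yaw): # jaw-line (tool y) at angle yaw in world xy, tool z down
    y=np.array([np.cos(yaw),np.sin(yaw),0]); z=np.array([0,0,-1.]); q=R.from_matrix(np.c_[np.cross(y,z),y,z]).as_quat()
    return np.array([q[3],q[0],q[1],q[2]])
E
python3 - <<'E'
from h import *
np.set_printoptions(precision=4,suppress=True)
for n in("top","side"):
    im=cv2.imread(f"pics/{n}0.png"); h=cv2.cvtColor(im,cv2.COLOR_BGR2HSV); H,S,V=[h[...,i].astype(int) for i in range(3)]
    print(n)
    M={"red":((H<8)|(H>172))&(S>110)&(V>90),"green":(H>45)&(H<90)&(S>90),"blue":(H>100)&(H<130)&(S>150),"dark":(V<125),"white":(V>165)&(S<60)}
    for k,m in M.items():
        if k=="dark":
            m=m&(S<120)
        for c,s in blobs(m,4):
            u,v=c
            if n=="top" and not(110<u<440 and 140<v<290):continue
            if n=="side" and not(190<u<410 and 140<v<370):continue
            print(k,c,s, plane(n,u,v,.01)[:2])
a=cv2.imread("pics/top0.png")[170:290,215:435]; b=cv2.imread("pics/side0.png")[195:365,200:400]
a=cv2.resize(a,None,fx=3.6,fy=3.6,interpolation=2);cv2.imwrite("pics/topc.png",a)
cv2.imwrite("pics/sidec.png",cv2.resize(b,None,fx=3.5,fy=3.5,interpolation=2))
E
```

```text
top
green [182.944  225.2554] [ 146  184   69   84 4413] [0.5116 0.2698]
blue [185.1897 164.8171] [144 148 141  71 585] [0.6889 0.2693]
blue [358.6223 201.6429] [286 150  89 128 871] [ 0.5882 -0.2385]
blue [221.7914 269.3583] [142 226 196  52 935] [0.3868 0.154 ]
blue [124.5271 264.3596] [117 257  17  16 203] [0.3966 0.4338]
dark [206. 147.] [189 147  35   1  35] [0.7429 0.2099]
dark [145.  154.5] [145 148   1  14  14] [0.7178 0.3885]
dark [252.5 148. ] [250 148   6   1   6] [0.742  0.0731]
dark [277. 148.] [260 148  35   1  35] [0.7431 0.0011]
dark [366.4414 214.0463] [313 149  64 131 324] [ 0.5524 -0.2611]
dark [282.698  159.6309] [276 153  14  14 149] [ 0.7087 -0.0161]
dark [387.7703 165.7129] [380 153  23  21 209] [ 0.6953 -0.3238]
dark [144.  178.5] [144 172   1  14  14] [0.6465 0.3884]
dark [180.3797 225.8989] [ 111  181  105   90 5312] [0.5096 0.2772]
dark [343.8624 215.6147] [340 189  10  55 109] [ 0.5469 -0.1957]
dark [143.  193.5] [143 192   1   4   4] [0.6024 0.3894]
dark [143.  203.5] [143 198   1  12  12] [0.5731 0.3882]
dark [404.  200.5] [404 199   1   4   4] [ 0.5936 
[... 4061 characters left out ...]
55.2 227.4] [354 226   3   4   5] [ 0.7738 -0.0469]
dark [358.     233.3333] [357 232   3   4   6] [ 0.7711 -0.0745]
dark [290.3906 254.5   ] [286 251  10   8  64] [ 0.5661 -0.118 ]
dark [263.84 258.86] [259 256  10   7  50] [ 0.4952 -0.1188]
dark [404.125 261.625] [403 259   3   6   8] [ 0.84   -0.2104]
dark [300.6716 294.6418] [ 214  269  177   55 2811] [ 0.5559 -0.2594]
dark [331.3778 323.6111] [326 316  13  16  90] [ 0.5982 -0.3536]
dark [290.2985 328.4776] [285 324  12   9  67] [ 0.5099 -0.3465]
dark [330.2041 335.449 ] [325 332  12   7  49] [ 0.5861 -0.3817]
dark [290.5472 336.7736] [285 334  12   6  53] [ 0.5055 -0.3668]
dark [301.9536 352.5099] [260 344  85  17 151] [ 0.5187 -0.4078]
```

View pics/topc.png

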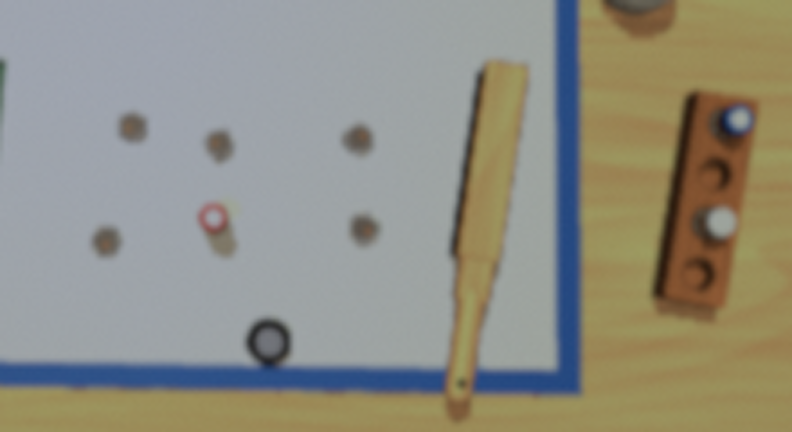

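View pics/sidec.png

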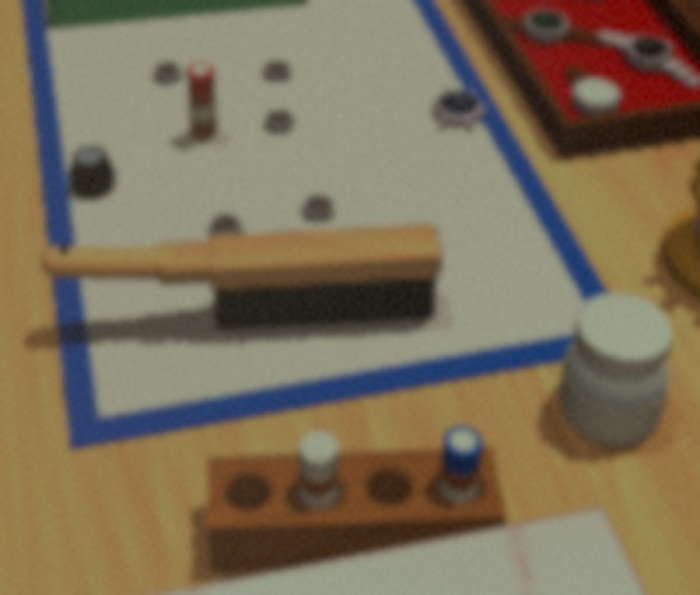

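The crops show the vial cap at top (274.4,230.3) and side (257.4,214.4). Free hole0, at the robot end of the rack, is at top (408.9,245.8) and side (270.9,335.3). The caps are white at top (415,232) and blue at top (420,203). Next I'll triangulate these and fit the edges.

Run:
```python
from h import *
np.set_printoptions(precision=4,suppress=True)
T=cv2.imread("pics/top0.png");Sd=cv2.imread("pics/side0.png")
def hsv(i): return [x.astype(int) for x in cv2.split(cv2.cvtColor(i,cv2.COLOR_BGR2HSV))]
def win(m,u0,u1,v0,v1):
    z=np.zeros_like(m);z[v0:v1,u0:u1]=m[v0:v1,u0:u1];return z
H,S,V=hsv(T);h,s,v=hsv(Sd)
big=lambda m:max(blobs(m,3),key=lambda b:b[1][4])
capT=big(win(((H<12)|(H>165))&(S>50),266,282,222,238)); capS=big(win(((h<12)|(h>165))&(s>90),250,265,208,226))
print("cap",capT,capS,tri(capT[0],capS[0]), "hand",tri((274.4,230.3),(257.4,214.4)))
wT=big(win((V>120)&(S<70),408,425,222,242)); bT=big(win((H>100)&(H<130)&(S>60),410,428,194,212))
wS=big(win((v>120)&(s<70),283,300,315,330)); bS=big(win((h>100)&(h<130)&(s>60),324,341,312,330))
print("white",wT,wS,tri(wT[0],wS[0]));print("blue",bT,bS,tri(bT[0],bS[0]))
for n,a in(("top",[(408.9,245.8),(413.6,218.6)]),("side",[(270.9,335.3),(311.2,334.3)])):
    for p in a: print("hole",n,plane(n,*p,.04))
print(tri((408.9,245.8),(270.9,335.3)),tri((413.6,218.6),(311.2,334.3)))
# rack top face: brown, saturated
m=win((H<14)&(S>130)&(V>70),396,428,190,262); print("rack area",m.sum(),np.mean(T[236:240,404:406],axis=(0,1)))
pts=np.argwhere(m)[:,::-1].astype(np.float32); P=np.array([plane("top",*p,.04)[:2] for p in pts],np.float32); print("rackrect",cv2.minAreaRect(P))
# brush back (beech) against mat
m=win((H>10)&(H<30)&(S>70)&(V>130),335,366,180,240); b=big(m); lab=cv2.connectedComponents(m.astype(np.uint8))[1]
pts=np.argwhere(m)[:,::-1]; P=np.array([plane("top",*p,.063)[:2] for p in pts],np.float32); print("brush",b[1],cv2.minAreaRect(P))
m=win((H>10)&(H<30)&(S>70)&(V>130),335,366,187,270)
for r in (190,195,200,210,220,230,240,250,260,270):
    c=np.flatnonzero(m[r]); 
    if len(c): print(r,c.min(),c.max(),plane("top",c.mean(),r,.061 if r<242 else .055)[:2])
# pan: right boundary of green
g=(H>45)&(H<90)&(S>60)
for r in range(184,272,6):
    c=np.flatnonzero(g[r,140:225]); 
    if len(c): print("pan",r,c.min()+140,c.max()+140,plane("top",c.max()+140.5,r,.004)[:2])
for n,c in(("c",(251.26,205)),("c",(314,208.3)),("c",(275.6,210.1)),("c",(315.7,233.2)),("c",(244.1,236.5))): print(plane("top",*c,.008)[:2])
for c in((278.5,215.1),(279.2,229.5),(290.4,254.5),(263.8,258.9)): print("side",plane("side",*c,.006)[:2])
print("watch",plane("top",282.7,159.6,.01),"loupe",plane("top",289.3,264.6,.02))
```

```text
cap (array([274.0606, 230.6667]), array([270, 227,   8,   8,  33], dtype=int32)) (array([257.2826, 218.6522]), array([254, 215,   7,   9,  46], dtype=int32)) (array([0.4997, 0.0055, 0.0501]), np.float64(0.002618343248729169)) hand (array([0.5004, 0.0045, 0.0652]), np.float64(0.003106343877728114))
white (array([415.24, 231.24]), array([412, 228,   8,   8,  50], dtype=int32)) (array([290.5634, 322.338 ]), array([286, 318,  10,   9,  71], dtype=int32)) (array([ 0.5019, -0.3812,  0.0739]), np.float64(4.9999285095587166e-05))
blue (array([417.   , 203.875]), array([415, 201,   6,   6,  16], dtype=int32)) (array([331.6364, 325.8727]), array([327, 322,  10,   8,  55], dtype=int32)) (array([ 0.5807, -0.3933,  0.0558]), np.float64(0.0028000834977975364))
hole top [ 0.4623 -0.3738  0.04  ]
hole top [ 0.5391 -0.3879  0.04  ]
hole side [ 0.463  -0.3768  0.04  ]
hole side [ 0.5413 -0.3921  0.04  ]
(array([ 0.4628, -0.3747,  0.0373]), np.float64(0.0010339571810927947)) (array([ 0.5408, -0.3894,  0.0364]), np.float64(0.0028225395702555617))
rack area 721 [ 48.375  83.125 132.25 ]
rackrect ((0.5192
[... 520 characters left out ...]
 [0.633  0.2737]
pan 190 160 214 [0.6167 0.1822]
pan 196 160 214 [0.599  0.1817]
pan 202 159 213 [0.5813 0.1842]
pan 208 159 213 [0.5637 0.1837]
pan 214 149 212 [0.5461 0.1861]
pan 220 150 212 [0.5286 0.1856]
pan 226 146 211 [0.511 0.188]
pan 232 155 211 [0.4936 0.1875]
pan 238 156 210 [0.4762 0.1899]
pan 244 155 209 [0.4588 0.1923]
pan 250 154 209 [0.4415 0.1918]
pan 256 154 208 [0.4242 0.1942]
pan 262 153 208 [0.4069 0.1937]
pan 268 205 206 [0.3897 0.1989]
[0.5738 0.0734]
[ 0.567  -0.1092]
[0.56   0.0024]
[ 0.4947 -0.1147]
[0.4819 0.0922]
side [0.5749 0.0695]
side [ 0.5616 -0.001 ]
side [ 0.5672 -0.1135]
side [ 0.4957 -0.1145]
watch [ 0.7088 -0.0161  0.01  ] loupe [ 0.4038 -0.0391  0.02  ]
```

```bash
cat >> h.py <<'E'
rad=np.deg2rad
def best(p,yaw):
    c=[(yy,ik(p,down(yy))) for yy in (yaw,yaw+np.pi)]
    return [(round(np.rad2deg(a)),None if j is None else np.round(j,2)) for a,j in c]
E
python3 - <<'E'
from h import *
np.set_printoptions(precision=4,suppress=True)
print("brush far corner",tri((349.7,187.2),(324.9,260.1)))
for n,p,y in (("vial",[.5004,.0045,.0435],79.5),("hole",[.4626,-.374,.0535],79.5),("holeup",[.4626,-.374,.16],79.5),("brush",[.5294,-.2065,.044],81.8),("sweep0",[.51,-.17,.0465],90),("pan",[.515,.223,.0465],90),("panup",[.515,.223,.13],90)):
    print(n,best(p,rad(y)))
E
```

```text
brush far corner (array([ 0.6265, -0.2056,  0.0544]), np.float64(0.005625822495503378))
vial [(80, array([ 0.01,  0.42, -0.3 ,  0.85,  0.  ,  0.19])), (260, array([ 0.01,  0.42, -0.3 ,  0.85,  0.  , -2.95]))]
hole [(80, array([-0.68,  0.57, -0.02,  0.98,  0.  , -0.5 ])), (260, array([-0.68,  0.57, -0.02,  0.98,  0.  ,  2.64]))]
holeup [(80, array([-0.68,  0.47,  0.12,  1.22,  0.  , -0.5 ])), (260, array([-0.68,  0.47,  0.12,  1.22,  0.  ,  2.64]))]
brush [(82, array([-0.37,  0.53, -0.11,  0.93,  0.  , -0.23])), (262, array([-0.37,  0.53, -0.11,  0.93,  0.  ,  2.91]))]
sweep0 [(90, array([-0.32,  0.48, -0.2 ,  0.9 ,  0.  , -0.32])), (270, array([-0.32,  0.48, -0.2 ,  0.9 ,  0.  ,  2.82]))]
pan [(90, array([ 0.41,  0.52, -0.13,  0.93,  0.  ,  0.41])), (270, array([ 0.41,  0.52, -0.13,  0.93,  0.  , -2.73]))]
panup [(90, array([ 0.41,  0.43, -0.02,  1.12,  0.  ,  0.41])), (270, array([ 0.41,  0.43, -0.02,  1.12,  0.  , -2.73]))]
```

Run:
```python
from h import *
np.set_printoptions(precision=4,suppress=True)
q=down(rad(79.5)); x,y=.5002,.005
goto([x,y,.15],q); move_linear([x,y,.0435],speed=.12)
s=get_state(); print(s["tool_pos"],s["t"],s["ft_force"])
cv2.imwrite("pics/side1.png",get_image("side")[:,:,::-1])
grip(.010,30); s=get_state(); print(s["gripper_width"],s["grip_force"],s["tool_pos"])
cv2.imwrite("pics/side2.png",get_image("side")[:,:,::-1])
move_linear([x,y,.14],speed=.2); goto([.4626,-.374,.13],q)
move_linear([.4626,-.374,.075],speed=.12); hold(.2)
s=get_state(); print(s["tool_pos"],s["t"],s["gripper_width"])
i=get_image("side")[:,:,::-1]; cv2.imwrite("pics/side3.png",i)
a=[cv2.resize(cv2.imread(f"pics/side{k}.png")[205:245,235:285],(395,316),interpolation=2) for k in(1,2)]
b=cv2.resize(i[275:355,235:355],(395,263),interpolation=2)
t=get_image("top")[:,:,::-1]; cv2.imwrite("pics/top3.png",t); c=cv2.resize(t[190:270,375:455],(395,263),interpolation=2)
cv2.imwrite("pics/m1.png",np.vstack([np.hstack(a),np.hstack([b,c])]))
```

```text
[0.5008 0.0049 0.0441] 3.3667 [ 0.5746 -0.9307  0.3406]
0.021427476348992718 29.284018074686173 [0.5003 0.005  0.0437]
[ 0.4631 -0.3742  0.076 ] 6.925 0.020989989138320935
```

View pics/m1.png

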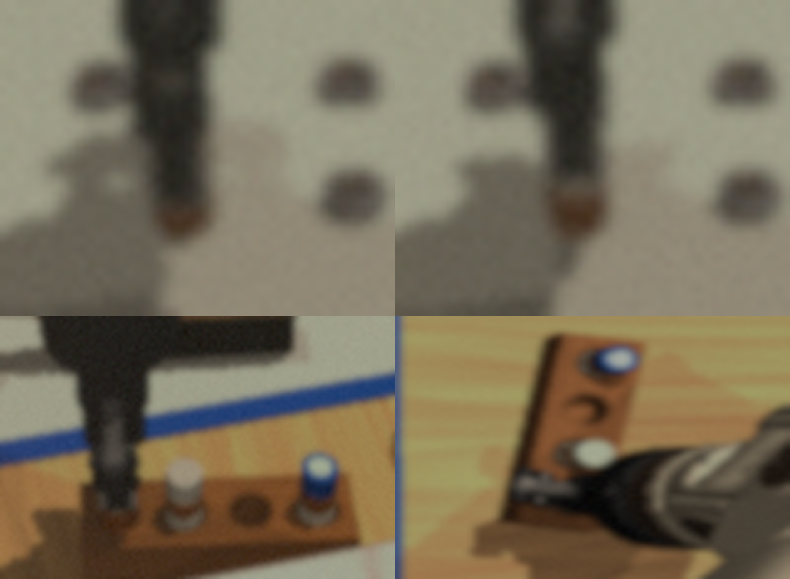

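Two top panels: the cap is gripped and the amber foot is upright. Lower panels: the vial stands at hole0 and its foot looks to be already in the mouth, since I hovered 7 mm lower than I meant to. I'll check the force, then press down with contact sensing.

Run:
```python
from h import *
np.set_printoptions(precision=4,suppress=True)
s=get_state(); print(s["ft_force"],s["torque"],s["tool_pos"],s["grip_force"])
r=move_linear([.4626,-.374,.064],speed=.04,contact_N=6); s=get_state(); print(r,s["ft_force"],s["torque"],s["tool_pos"])
if not r:
    r=move_linear([.4626,-.374,.0515],speed=.03,contact_N=6); s=get_state(); print(r,s["ft_force"],s["torque"],s["tool_pos"],s["t"])
```

```text
[-0.1669  0.369  -0.182 ] [ 0.021  -0.0166  0.0259] [ 0.4629 -0.3742  0.0757] 29.42962017492391
False [ 0.444  -0.2222 -0.0617] [-0.0378  0.0355 -0.0144] [ 0.4622 -0.3737  0.0634]
True [0.7301 0.4148 4.558 ] [ 0.16   -0.0107  0.0067] [ 0.4629 -0.3739  0.0535] 7.8417
```

Contact came at TCP z = 0.0535, which is the expected seated height. I'll release, rise, and go to grip the brush.

Run:
```python
from h import *
np.set_printoptions(precision=4,suppress=True)
grip(.045); move_linear([.4626,-.374,.13],speed=.2)
q=down(rad(81.8)); x,y=.5294,-.2065
grip(.065); goto([x,y,.13],q)
i=get_image("side")[:,:,::-1]; t=get_image("top")[:,:,::-1]; cv2.imwrite("pics/side4.png",i); cv2.imwrite("pics/top4.png",t)
move_linear([x,y,.044],speed=.12,contact_N=15); s=get_state(); print(s["tool_pos"],s["t"],s["ft_force"])
grip(.02,80); s=get_state(); print(s["gripper_width"],s["grip_force"],s["tool_pos"],s["t"],s["ft_force"])
move_linear([x,y,.06],speed=.1);hold(.3); s=get_state(); print(s["gripper_width"],s["grip_force"],s["tool_pos"],s["t"],s["ft_force"],s["torque"])
j=get_image("side")[:,:,::-1]; u=get_image("top")[:,:,::-1]; cv2.imwrite("pics/side5.png",j); cv2.imwrite("pics/top5.png",u)
R_=lambda a:cv2.resize(a,(395,290),interpolation=2)
cv2.imwrite("pics/m2.png",np.vstack([np.hstack([R_(i[200:360,190:400]),R_(j[200:360,190:400])]),np.hstack([R_(t[150:290,230:440]),R_(u[150:290,230:440])])]))
```

```text
[ 0.5299 -0.207   0.0446] 10.7833 [0.4596 0.0912 0.936 ]
0.03260516357677928 80.17070531845093 [ 0.5303 -0.207   0.0452] 11.1667 [ 0.8907 -0.7109  4.4504]
0.03265052598923948 79.41614985466003 [ 0.529  -0.2063  0.0593] 11.775 [-0.1904  0.3925 -2.5495] [0.0267 0.0183 0.0057]
```

View pics/m2.png

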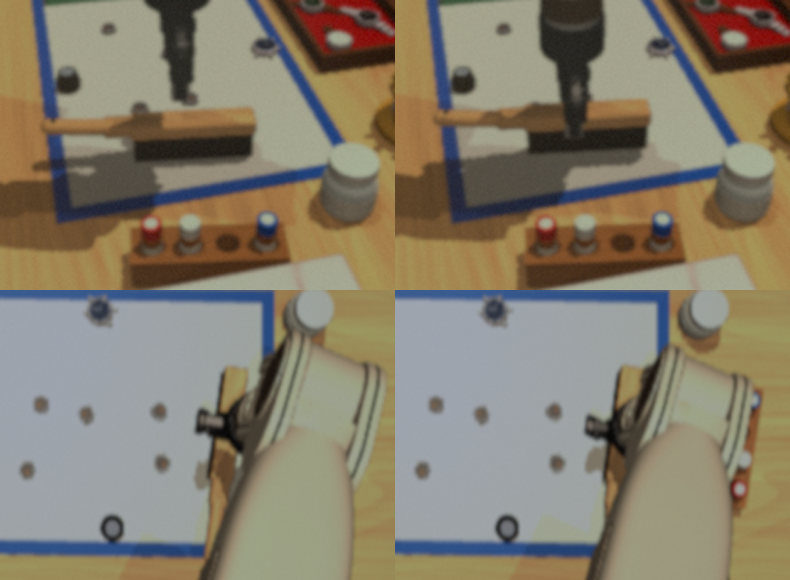

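The red-capped vial stands in the rack level with the white one, the brush is held balanced, and all five cells are still in place. Now the first sweep, stopping just short of the mouth, then a look.

Run:
```python
from h import *
np.set_printoptions(precision=4,suppress=True)
q=down(rad(90)); zs=.0475
move_linear([.5067,-.2,.062],q,speed=.1); move_linear([.5067,-.2,zs],speed=.05)
s=get_state(); print(s["tool_pos"],s["ft_force"])
move_linear([.5115,.115,zs],speed=.1)
s=get_state(); print(s["tool_pos"],s["ft_force"],s["torque"],s["t"])
move_linear([.5115,.095,zs],speed=.1); move_linear([.5115,.085,.09],speed=.15); move_linear([.5115,-.10,.11],speed=.3)
s=get_state(); print(s["t"])
i=get_image("side")[:,:,::-1]; t=get_image("top")[:,:,::-1]; cv2.imwrite("pics/side6.png",i); cv2.imwrite("pics/top6.png",t)
R_=lambda a:cv2.resize(a,(395,290),interpolation=2)
cv2.imwrite("pics/m3.png",np.hstack([R_(t[150:290,140:342]),R_(i[150:290,190:392])]))
h=cv2.cvtColor(t,cv2.COLOR_BGR2HSV)[150:280,205:275]
for c,b in blobs((h[...,2]<125)&(h[...,1]<120),15,80): c=c+[205,150]; print(c,b[4],plane("top",*c,.008)[:2])
```

```text
[ 0.5064 -0.1998  0.0468] [ 1.0425  0.2525 -0.1942]
[0.5115 0.1149 0.0475] [-0.211  -0.2346 -1.5798] [-0.0044 -0.0322 -0.0558] 16.0
17.5583
```

View pics/m3.png

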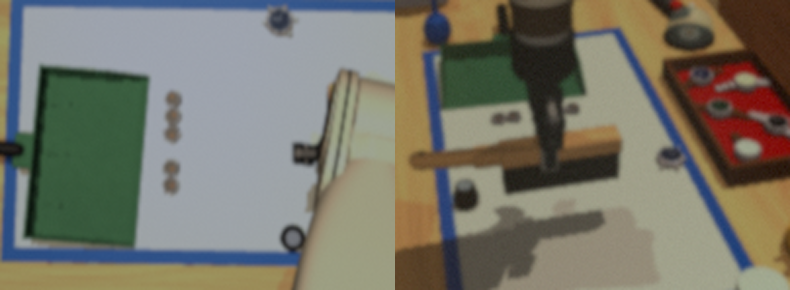

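All five cells lie in one row just in front of the mouth (crop columns 170–175, rows 98–186), and nothing else has moved. I'll measure the row and then finish the sweep.

Run:
```python
from h import *
np.set_printoptions(precision=4,suppress=True)
t=cv2.imread("pics/top6.png"); h=cv2.cvtColor(t,cv2.COLOR_BGR2HSV)[190:250,219:242]
for c,b in blobs(h[...,2]<135,8,300): c=c+[219,190]; print(c,b,plane("top",*c,.008)[:2], plane("top",c[0],b[1]+189.5,.008)[0],plane("top",c[0],b[1]+b[3]+189.5,.008)[0])
for v in(98,186): print(plane("top",227.9,150+v/2.0714,.008))
```

```text
[228.0915 206.0793] [  5   4   9  25 164] [0.5696 0.1408] 0.6064501056416853 0.5333755791169943
[227.1842 235.    ] [  4  37   9  17 114] [0.4855 0.1413] 0.510106472610495 0.46099540723773125
[0.5953 0.142  0.008 ]
[0.4717 0.1389 0.008 ]
```

Run:
```python
from h import *
np.set_printoptions(precision=4,suppress=True)
z=.0475
move_linear([.514,.07,.075],speed=.2); move_linear([.514,.08,z],speed=.08)
r=move_linear([.514,.15,z],speed=.09,contact_N=25); s=get_state(); print(r,s["tool_pos"],s["ft_force"])
r=move_linear([.512,.225,z+.0005],speed=.07,contact_N=25); s=get_state(); print(r,s["tool_pos"],s["ft_force"],s["t"])
move_linear([.512,.213,z+.001],speed=.08); move_linear([.512,.205,.1],speed=.15); move_linear([.512,-.09,.1],speed=.3)
s=get_state(); print(s["t"])
i=get_image("side")[:,:,::-1]; t=get_image("top")[:,:,::-1]; cv2.imwrite("pics/side7.png",i); cv2.imwrite("pics/top7.png",t)
R_=lambda a:cv2.resize(a,(395,290),interpolation=2)
cv2.imwrite("pics/m4.png",np.hstack([R_(t[150:290,140:342]),R_(i[150:290,190:392])]))
```

```text
False [0.5138 0.1498 0.0474] [ 0.3734 -0.3386 -1.759 ]
False [0.512  0.2246 0.048 ] [ 0.4729  0.0665 -0.8819] 21.3417
23.275
```

View pics/m4.png

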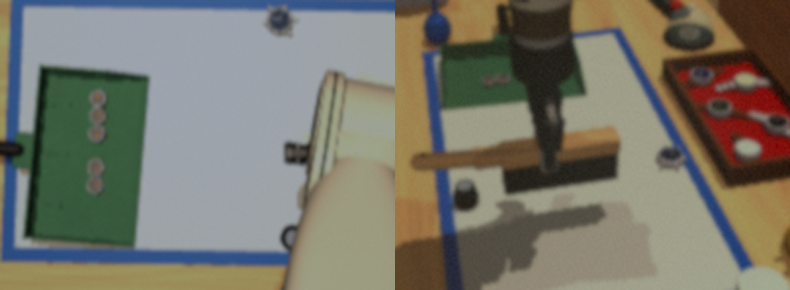

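All five cells are well inside the pan, about 50 mm past the front edge (crop columns 95–98). Now I'll set the brush down on the mat.

Run:
```python
from h import *
np.set_printoptions(precision=4,suppress=True)
move_linear([.512,-.12,.055],speed=.15); hold(.2)
r=move_linear([.512,-.12,.0435],speed=.02,contact_N=4); s=get_state(); print(r,s["tool_pos"],s["ft_force"])
grip(.07); s=get_state(); print(s["gripper_width"],s["tool_pos"])
move_linear([.512,-.12,.16],speed=.15); goto([.20,-.40,.25],down(rad(60))); hold(.3); print(get_state()["t"])
i=get_image("side")[:,:,::-1]; t=get_image("top")[:,:,::-1]
R_=lambda a:cv2.resize(a,(395,290),interpolation=2)
cv2.imwrite("pics/m5.png",np.hstack([R_(t[130:290,110:440]),R_(i[140:360,180:410])]))
```

```text
True [ 0.5119 -0.1199  0.0452] [-0.2709 -0.6506  4.0618]
0.06992703992241797 [ 0.5108 -0.1197  0.0442]
27.8417
```

View pics/m5.png

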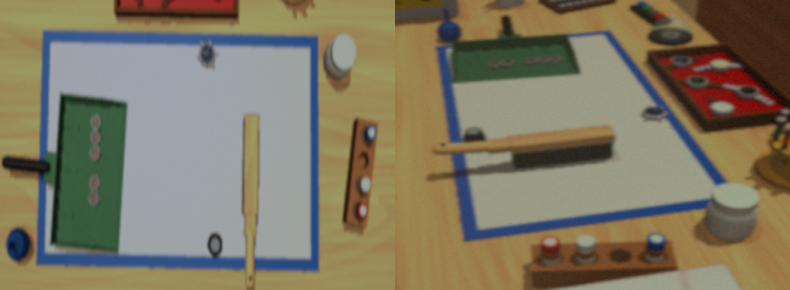

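The final views show the vial seated, all five cells in the pan, and the brush standing on its bristles clear of the pan and the loupe. The watch, loupe, jar and blower are in place.

```bash
python3 -c "
from workcell import *
print(hand_in())"
```

```text
the job is handed in; nothing more can be done
None
```

I handed the job in at about 28 s: the vial is seated in rack hole 0, all five cells are in the dustpan about 50 mm past its front edge, and the brush is standing on its bristles on the mat, clear of the pan.

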